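# Ballast the sprung cradle of the jar tester and pin the plates

## Task

Make up the ballast for the jar tester: lay steel plates flat in the sprung cradle, one at a time, until its pointer comes down into the height of the black clip on the ruler. Then lock the plates together by pushing both black-gripped pins down through their two rows of holes and the cradle floor until the grips rest on the top plate. Put every plate that is not needed into the grey tray, and leave the glassware and the bottle alone.

Things in the scene. Friction and masses are not known exactly. Their poses are not given: they have to be found in the camera images.
- plate1: bare steel ballast plate, 50 (own x) x 120 (own y) x 14 mm thick, about 0.6 kg, all plates alike; origin at its centre (7 mm above its underside), z normal to the faces. Two 16 mm round through holes on its long centre line, 28 mm either side of the centre. May be absent in some starts
- plate2: bare steel ballast plate, 50 (own x) x 120 (own y) x 14 mm thick, about 0.6 kg, all plates alike; origin at its centre (7 mm above its underside), z normal to the faces. Two 16 mm round through holes on its long centre line, 28 mm either side of the centre. May be absent in some starts
- plate3: bare steel ballast plate, 50 (own x) x 120 (own y) x 14 mm thick, about 0.6 kg, all plates alike; origin at its centre (7 mm above its underside), z normal to the faces. Two 16 mm round through holes on its long centre line, 28 mm either side of the centre. May be absent in some starts
- plate4: bare steel ballast plate, 50 (own x) x 120 (own y) x 14 mm thick, about 0.6 kg, all plates alike; origin at its centre (7 mm above its underside), z normal to the faces. Two 16 mm round through holes on its long centre line, 28 mm either side of the centre. May be absent in some starts
- plate5: bare steel ballast plate, 50 (own x) x 120 (own y) x 14 mm thick, about 0.6 kg, all plates alike; origin at its centre (7 mm above its underside), z normal to the faces. Two 16 mm round through holes on its long centre line, 28 mm either side of the centre. May be absent in some starts
- pin1: locking pin, 60 g: steel rod 10 mm across with a black plastic grip (22 mm across, 45 mm tall) on top. Origin on the axis at the shoulder, where the rod meets the flat underside of the grip: the grip spans 0 to +45 mm, the rod 0 to -70 mm (last 8 mm tapered), z up the axis. Starts upright in the rack, shoulder on the rack's top; both pins are alike and either fits either hole
- pin2: locking pin, 60 g: steel rod 10 mm across with a black plastic grip (22 mm across, 45 mm tall) on top. Origin on the axis at the shoulder, where the rod meets the flat underside of the grip: the grip spans 0 to +45 mm, the rod 0 to -70 mm (last 8 mm tapered), z up the axis. Starts upright in the rack, shoulder on the rack's top; both pins are alike and either fits either hole
- rack: fixed white block 60 (own x) x 150 (own y) x 78 mm tall in which the two pins stand, in 14 mm holes 42 mm either side of its centre along own y; origin at the centre of its underside
- scale: white stand of the sprung cradle, fixed: base plate 150 (own x) x 250 (own y, from -100 to +150) x 12 mm, with an upright ruler at own y = +94 mm, top 132 mm above the bench; origin on the bench below the cradle's centre
- pan (a joint): sinking of the sprung steel cradle on the stand, m: 0 empty, grows straight down to a stop at 0.052; about 654 N/m, so one plate sinks it about 9 mm and one pin about 1 mm
- pan_floor (a point): centre of the cradle floor's top face, 110 mm above the bench when empty; axes as the stand's. Floor 64 (x) x 134 (y) x 8 mm. Plates lie flat on it, one on another, long side along y, between four steel corner angles with 2 mm of play each side. Angles stand 62 mm above the floor, then flare out to 75 mm; the long sides are open for fingers from y = -50 to +50 mm
- hole_a (a point): centre of the cradle floor's 16 mm through hole at own y = -28 mm, at the floor's top face; lines up with the plates' holes, free space below for the pin's end
- hole_b (a point): the same for the hole at own y = +28 mm
- pointer (a point): tip of the dark 3 mm pointer bar that sticks out from the cradle in front of the ruler and sinks with the cradle
- band: black clip, 32 mm wide, 14 mm tall, fixed on the ruler at a height that varies: the target band. Origin at its centre; the pointer is in it within 7 mm of the origin's height. Two to four plates bring it there; a plate sinks the cradle less than the band is tall, so loading until the pointer is in the band always works, and the pins do not carry it out again
- tray: loose grey tray 140 (own x) x 180 (own y) x 20 mm tall, walls and floor 5 mm thick, for the plates not used; origin at the centre of its underside
- tray_in (a point): centre of the tray's inner floor, 5 mm above its underside; inner floor 130 x 170 mm
- wash_bottle: bystander: white plastic bottle, 64 mm across, 160 mm tall; origin at its underside
- beaker: bystander: open glass beaker, 84 mm across, 110 mm tall; origin at its underside
- flask: bystander: glass conical flask, 84 mm across, 124 mm tall; origin at its underside

How it is judged:
By the outcome, as a careful person would: the job done as asked, in the order asked, and still so for the second after the job is handed in, with the robot touching nothing.
Of plate1, plate2, plate3, plate4, plate5 only 4 to 5 are there at a start; the rules pass over those that are not, and their reading is None.
At some moment in a run one of tray, plate1, plate2, plate3, plate4, plate5 may be knocked a few centimetres aside while the robot is not near it.
It also fails if it takes over 208 s, if anything falls off the work surface, if the arm or the gripper's body presses on something with over 40 N, if the wrist force passes 120 N, or if a joint passes its speed limit or range.

## Robot

A 6-joint arm with a two-finger parallel gripper is mounted at the origin on the work surface. World frame = base frame: x ahead of the robot, y to its left, z up, the work surface at z = 0. Lengths are in m, angles in degrees, forces in N, time in s.
With the tool pointing down it reaches from about 0.375 to 0.75 m from the base axis. Payload 9 kg.
Tool frame: the origin (TCP) lies where the fingers leave the gripper's body, on its centre line; the fingertips stand 73 mm ahead of it and the grasp point (between the pads) lies 54 mm ahead of it (robot.tip_reach is the distance from the TCP to the fingertips, in m); z points along the fingers, y is the direction in which the jaws open and shut (so a half turn about z gives the same grasp; the last joint's range is limited). The gripper opens to 85 mm and grips with 20 to 120 N. Pads are 22 mm wide; open, the fingers measure 114 mm over their backs; the gripper's body (76 mm by 85 mm) begins 54 mm behind the grasp point. The pads swing forward as they close: fully open they stand 13 mm farther back than shut.
Start: joints at [51.412, 5.964, 5.575, 89.605, 0, 77.527], TCP at [0.264, 0.539, 0.304] pointing down, gripper open.
Joint ranges: [-171.21, 171.21], [-48.23, 106.86], [-62.78, 66.21], [-105.2, 120.99], [-86.42, 89.51], [-180, 180]. Speed limits (degrees/s): [127.2, 127.2, 147.25, 180, 180, 180].

## Interface

Orientations are given as [roll, pitch, yaw] about the fixed x, y, z axes, in that order (R = Rz(yaw) Ry(pitch) Rx(roll)).
In Python, from plant import robot gives the robot as it stands. Calls block until the motion is done:
- robot.move_pose(position, orientation): joint-space move of the TCP to a pose.
- robot.line_to(position, vel=0.15, rotation=None, guard=None): straight line of the TCP; rotation=None keeps the orientation; vel is the mean speed in m/s. With guard (N) it stops when the force on the tool has changed by that much, and returns True; else False.
- robot.goto_joints(angles): joint-space move.
- robot.set_gripper(opening): finger opening in m; the grip force is fixed at half the most; returns when the fingers have stopped.
- robot.pause(seconds).
- robot.ik(position, orientation): joint angles nearest the present ones, or None.
- robot.observe(): the state.
- robot.grab_frame(name): name is "scene" or "top" or "wrist"; returns the picture (400x640x3 uint8, blue, green, red); there is no depth.
- robot.get_calibration(name): a dict with "vertical_fov" (degrees; the focal length in pixels is half the picture's height over the tangent of half this angle, whatever the lens; pixels are square), "cx", "cy" (the principal point, pixels), "k1" (the pictures are not rectified: a ray, as slopes to the right and down, at radius r is drawn at 1 + k1 r^2 times it, then the intrinsics apply), "rvec" (rotation vector, rad) and "tvec" (3), from world to camera coordinates, as OpenCV has them. Camera axes: x right, y down, z forward; pixel columns grow to the right and rows downward; lengths in m; the calibration is good to about 2 mm. A picture is of the moment at which its call begins: read the wrist's pose just before it. get_calibration takes no time and is no camera call; for the wrist camera it gives the pose at the moment of the call.
A pose or a line that the arm cannot do raises robot.IKError and nothing moves.
- robot.job_done(): hands the job in, once; it reports no verdict.
The state is a dict: "time": time; "q": joint angles; "qvel": joint speeds; "joint_torque": joint torques, N m; "tool_pos": TCP position; "tcp_rot": TCP orientation; "ft_force": force on the tool from outside, world axes, zero at the start; "torque": the same for the moment, N m; "gripper_width": finger opening in m.
Only numpy, scipy, OpenCV 4.12 (cv2) and the standard library are available. Lean on these libraries where they do the work, as an engineer would, in place of code of your own. Each camera call takes 0.05 s, during which the arm holds its last target.

## Working session

There is one attempt and no reset: what is moved stays moved. The work goes in short steps, each a Python script; the robot and the scene stay as the last script left them, time stands still between calls to the robot, and variables do not carry over. Pictures are saved under pics/ and viewed, and the job is handed in when it is done.

```bash
ls -la; mkdir -p pics; python3 - <<'E'
from plant import robot
import cv2
for n in ["scene","top","wrist"]:
    c=robot.get_calibration(n); print(n,c)
    cv2.imwrite(f"pics/{n}0.png",robot.grab_frame(n))
o=robot.observe(); print(o)
E
```

```text
total 12
drwxr-xr-x  3 agent agent 4096 Dec  7 13:49 .
drwxr-xr-x 23 root  root  4096 Dec  7 13:49 ..
drwxr-xr-x  2 agent agent 4096 Dec  7 13:49 pics
scene {'vertical_fov': 47.51003660261743, 'cx': 312.7479757101691, 'cy': 190.6593722111429, 'k1': 0.029598966692719213, 'rvec': array([ 0.99304361,  2.54348329, -0.98008334]), 'tvec': array([ 0.41225842, -0.23957666,  1.47596725])}
top {'vertical_fov': 57.44492422985999, 'cx': 325.08946162981016, 'cy': 201.3500707005004, 'k1': -0.0560183617223289, 'rvec': array([ 2.15049507, -2.21604501,  0.08050332]), 'tvec': array([0.03521511, 0.58782457, 0.97705177])}
wrist {'vertical_fov': 61.812503308779874, 'cx': 319.1653919436116, 'cy': 201.81296487367655, 'k1': -0.010507516176136187, 'rvec': array([-2.45065642, -1.52874103, -0.21878675]), 'tvec': array([-0.59825747, -0.03610305,  0.37926665])}
{'time': 0.15, 'q': array([ 5.14130213e+01,  5.99179666e+00,  5.53849881e+00,  8.96057088e+01,
       -1.81173096e-03,  7.75229898e+01]), 'qvel': array([-0.05248863, -0.10582981,  0.06953826,  0.02463406,  0.07119317,
       -0.12203482]), 'joint_torque': array([ 2.01768016e-03, -5.57352340e+01,  5.04008389e+01,  1.25207263e-02,
       -3.77533552e-04, -5.42984537e-07]), 'tool_pos': array([0.26397344, 0.53860785, 0.30330189]), 'tcp_rot': array([-1.79941996e+02, -1.09793118e-02,  1.53890027e+02]), 'ft_force': array([0.70745698, 1.04613006, 0.38264092]), 'torque': array([-0.0438158 ,  0.02061112,  0.00356943]), 'gripper_width': 0.08538201591758754}
```

View pics/scene0.png

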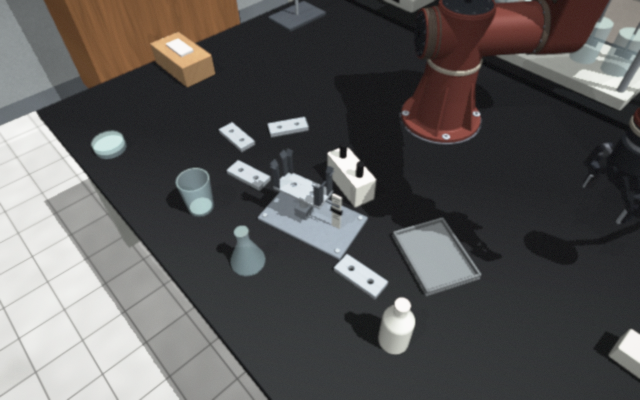

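View pics/top0.png

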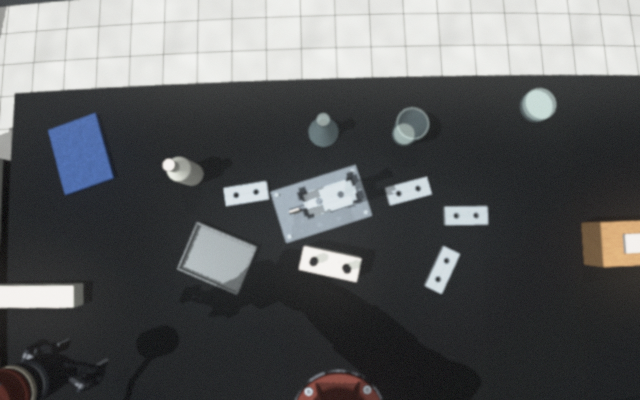

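View pics/wrist0.png

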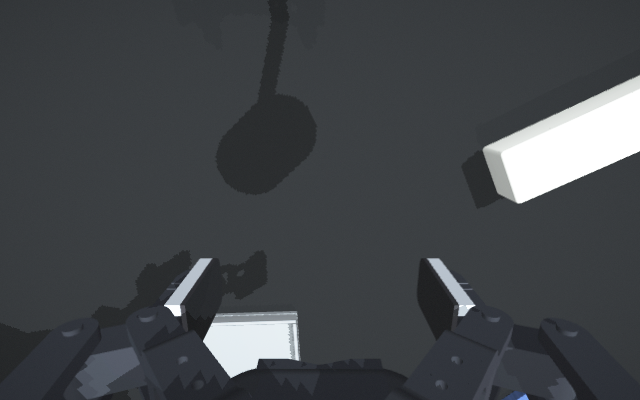

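The top view shows four plates at (246,194), (409,191), (466,216) and (442,270). The stand is at (320,203), the rack at (330,264) and the tray at (217,257). I'll write the helpers and localise everything.

```bash
cat > h.py <<'E'
import numpy as np, cv2
from plant import robot
def K(c,h=400):
    f=h/2/np.tan(np.radians(c["vertical_fov"]/2))
    return np.array([[f,0,c["cx"]],[0,f,c["cy"]],[0,0,1.]]), np.array([c["k1"],0,0,0.])
def ray(c,px):
    k,d=K(c); px=np.asarray(px,float).reshape(-1,1,2)
    n=cv2.undistortPoints(px,k,d).reshape(-1,2)
    R,_=cv2.Rodrigues(np.asarray(c["rvec"],float)); t=np.asarray(c["tvec"],float)
    return -R.T@t, np.c_[n,np.ones(len(n))]@R
def pix2z(c,px,z):
    o,d=ray(c,px); s=(z-o[2])/d[:,2]
    return o+d*s[:,None]
def proj(c,P):
    k,d=K(c)
    return cv2.projectPoints(np.asarray(P,float).reshape(-1,1,3),np.asarray(c["rvec"],float),np.asarray(c["tvec"],float),k,d)[0].reshape(-1,2)
def tri(obs):
    A=np.zeros((3,3));b=np.zeros(3)
    for c,p in obs:
        o,d=ray(c,p); d=d[0]/np.linalg.norm(d[0]); M=np.eye(3)-np.outer(d,d); A+=M;b+=M@o
    return np.linalg.solve(A,b)
def snap(n,name):
    c=robot.get_calibration(n); im=robot.grab_frame(n); cv2.imwrite(f"pics/{name}.png",im); return c,im
def plates(c,im,z=0.014,lo=120,amin=200):
    """bright elongated blobs -> (centre, yaw of long axis, size)"""
    g=cv2.cvtColor(im,cv2.COLOR_BGR2GRAY); m=(g>lo).astype(np.uint8)
    m=cv2.morphologyEx(m,cv2.MORPH_CLOSE,np.ones((5,5),np.uint8))
    out=[]
    for ct in cv2.findContours(m,cv2.RETR_EXTERNAL,cv2.CHAIN_APPROX_NONE)[0]:
        if cv2.contourArea(ct)<amin: continue
        w=pix2z(c,ct.reshape(-1,2),z)[:,:2]
        (cx,cy),(a,b),an=cv2.minAreaRect((w*1000).astype(np.float32))
        if a<b: a,b,an=b,a,an+90
        out.append((cx/1000,cy/1000,(an+90)%180-90,a,b,ct.reshape(-1,2).mean(0).round()))
    return out
E
python3 - <<'E'
from h import *
c=robot.get_calibration("top"); im=cv2.imread("pics/top0.png")
for p in plates(c,im): print(np.round(p[:5],3),p[5])
for n,z in dict(rackpx=((330,264),.078),tray=((217,257),.02),flask=((323,131),0),bottle=((185,171),0.05),beaker=((410,125),0.05)).items():
    print(n, pix2z(c,z[0],z[1]).round(3))
cv2.imwrite("pics/topc.png",cv2.resize(im[150:310,170:500],None,fx=2.4,fy=2.4,interpolation=cv2.INTER_CUBIC))
s=cv2.imread("pics/scene0.png")
cv2.imwrite("pics/scenec.png",cv2.resize(s[140:300,220:380],None,fx=3.7,fy=3.7,interpolation=cv2.INTER_CUBIC))
w=robot.get_calibration("wrist"); R=cv2.Rodrigues(w["rvec"])[0]; o=robot.observe()
from scipy.spatial.transform import Rotation as Ro
Rt=Ro.from_euler("xyz",o["tcp_rot"],degrees=True).as_matrix()
print("cam in tool",Rt.T@(-R.T@w["tvec"]-o["tool_pos"]), "\ncam axes in tool\n",Rt.T@R.T)
E
```

```text
[  0.345   0.842  89.948 227.931  67.122] [ 37. 296.]
[  0.392  -0.297 -27.888 122.951  54.658] [442. 270.]
[4.19000e-01 1.00000e-02 7.60700e+01 1.65178e+02 7.00270e+01] [330. 263.]
[  0.443   0.321  65.78  179.213 139.398] [215. 255.]
[  0.444  -0.819  -2.041 127.436 122.686] [620. 243.]
[  0.538  -0.371  88.247 122.416  52.604] [466. 215.]
[  0.612  -0.213 -76.899 123.829  53.473] [408. 191.]
[ 5.75000e-01  9.40000e-02 -8.21430e+01  3.94607e+02  1.79773e+02] [303. 199.]
[ 0.692  0.433 87.938 81.373 70.792] [177. 169.]
[ 0.771 -0.215 68.042 74.218 59.415] [404. 132.]
[  0.853  -0.607 -67.464 101.19   92.138] [539. 104.]
[ 1.06300e+00  7.00000e-03 -8.52660e+01  1.96712e+03  4.86875e+02] [292.  48.]
rackpx [[0.424 0.01  0.078]]
tray [[0.445 0.317 0.02 ]]
flask [[0.791 0.017 0.   ]]
bottle [[0.68  0.393 0.05 ]]
beaker [[ 0.787 -0.219  0.05 ]]
cam in tool [ 0.0730338  -0.00083596 -0.06946712] 
cam axes in tool
 [[ 9.14127178e-05 -9.58849960e-01 -2.83913271e-01]
 [ 9.99999604e-01  3.39117718e-04 -8.23315963e-04]
 [ 8.85716499e-04 -2.83913083e-01  9.58849611e-01]]
```

View pics/topc.png

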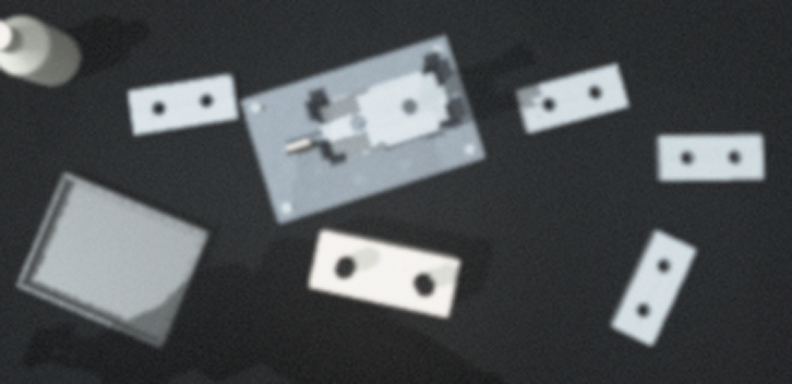

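View pics/scenec.png

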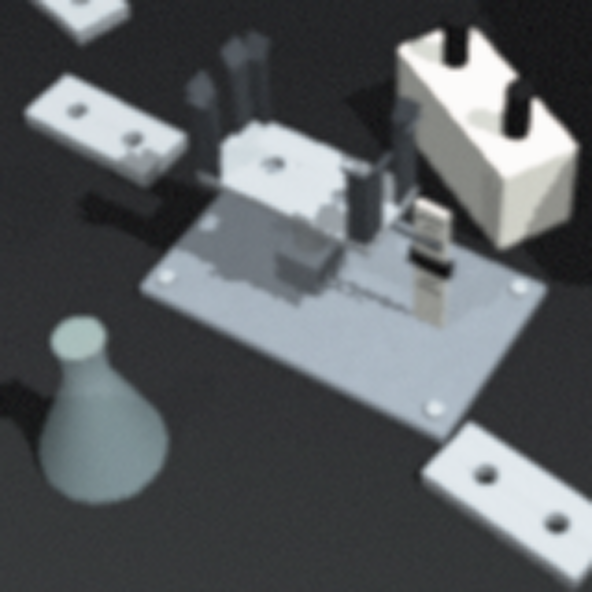

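```bash
python3 - <<'E'
from h import *
c=robot.get_calibration("top"); s=robot.get_calibration("scene")
cr=np.array([(243,98),(445,36),(484,157),(279,222)])/2.4+[170-.3,150-.3]
w=pix2z(c,cr,.012)[:,:2]; print(w.round(4))
# scene corners
cs=np.array([(440,438),(142,288),(215,190),(546,290)])/3.7+[220-.3,140-.3]
print(pix2z(s,cs,.012)[:,:2].round(4))
# model local: (x,y): corner0 = +x,+y ; 1 = +x,-y(-.1); 2=-x,-y;3=-x,+y
L=np.array([(.075,.15),(.075,-.1),(-.075,-.1),(-.075,.15)])
mc=L.mean(0);wc=w.mean(0);H=(L-mc).T@(w-wc);a=np.arctan2(H[0,1]-H[1,0],H[0,0]+H[1,1])
R=np.array([[np.cos(a),-np.sin(a)],[np.sin(a),np.cos(a)]]);t=wc-R@mc
print("stand",t,np.degrees(a),"res",(L@R.T+t-w).round(4).tolist())
# rack
rc=np.array([(322,230),(460,259),(449,318),(308,288)])/2.4+[170-.3,150-.3]
print("rack top",pix2z(c,rc,.078).round(4))
tr=np.array([(65,172),(209,232),(162,347),(17,286)])/2.4+[170-.3,150-.3]
print("tray rim",pix2z(c,tr,.02).round(4))
for z in (.09,.1,.11,.12,.13): 
    p=R@[0.003,.094]+t; print(z,((proj(s,[*p,z])-[220,140])*3.7).round(1))
print(robot.ik([t[0],t[1],.35],[180,0,np.degrees(a)+90]),robot.ik([t[0],t[1],.35],[180,0,np.degrees(a)-90]))
E
```

```text
[[ 0.6239  0.1668]
 [ 0.6892 -0.0692]
 [ 0.5474 -0.1089]
 [ 0.4802  0.1283]]
[[ 0.6254  0.1696]
 [ 0.6921 -0.065 ]
 [ 0.5949 -0.1018]
 [ 0.484   0.1322]]
stand [0.59189548 0.00516803] 15.559765604461454 res [[-0.0, 0.003], [0.0018, -0.0019], [-0.001, -0.0024], [-0.0008, 0.0012]]
rack top [[ 0.4726  0.0754  0.078 ]
 [ 0.4374 -0.0708  0.078 ]
 [ 0.3755 -0.0569  0.078 ]
 [ 0.4116  0.0919  0.078 ]]
tray rim [[0.5442 0.3721 0.02  ]
 [0.4714 0.2073 0.02  ]
 [0.3434 0.2632 0.02  ]
 [0.4157 0.4288 0.02  ]]
0.09 [[424.6 254.2]]
0.1 [[424.8 244.6]]
0.11 [[425.1 234.7]]
0.12 [[425.3 224.8]]
0.13 [[425.6 214.7]]
[-12.14706894   5.4729607    9.86631203  94.39335134   0.
  62.29316546] [ -12.14706894    5.4729607     9.86631203   94.39335134    0.
 -117.70683454]
```

```bash
python3 - <<'E'
from h import *
a=15.56
robot.move_pose([.565,.02,.36],[180,0,a-90])
print(robot.observe()["time"])
c,im=snap("wrist","w1"); print(robot.observe()["tool_pos"],robot.observe()["time"])
import pickle; pickle.dump(c,open("w1.pkl","wb"))
E
```

```text
3.0
[0.5649764  0.02036659 0.35999438] 3.05
```

View pics/w1.png

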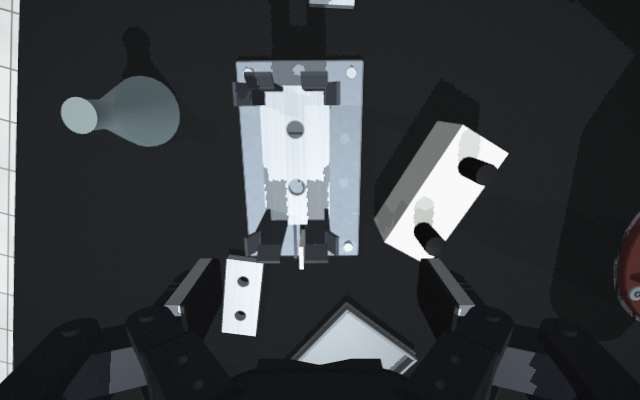

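```bash
python3 - <<'E'
import cv2
im=cv2.imread("pics/w1.png")
cv2.imwrite("pics/w1a.png",cv2.resize(im[55:275,220:380],None,fx=2.7,fy=2.7,interpolation=cv2.INTER_CUBIC))
cv2.imwrite("pics/w1b.png",cv2.resize(im[110:270,365:515],None,fx=3.5,fy=3.5,interpolation=cv2.INTER_CUBIC))
E
```

```text
(no output)
```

View pics/w1a.png

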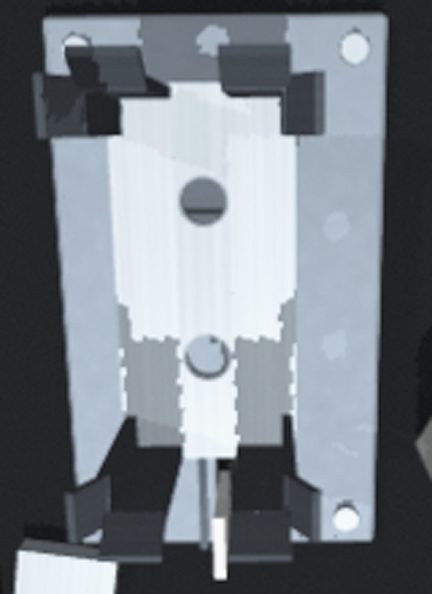

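View pics/w1b.png

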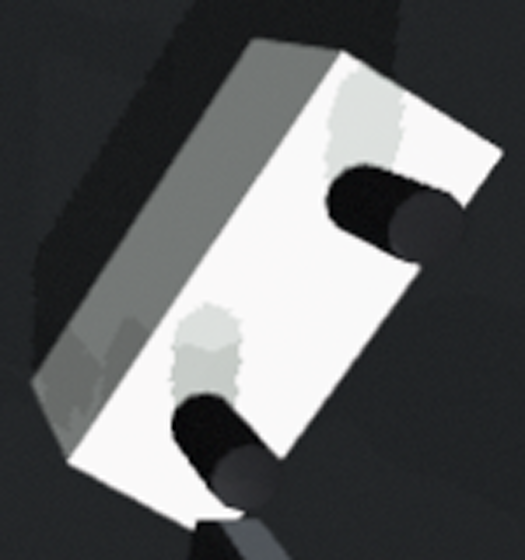

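```bash
python3 - <<'E'
from h import *
import pickle; c=pickle.load(open("w1.pkl","rb"))
off=-.35
h=np.array([(203,201),(207,356)])/2.7+[220+off,55+off]
H=pix2z(c,h,.11); print("holes",H.round(4)); d=H[1]-H[0]
print(np.linalg.norm(d),"yaw",np.degrees(np.arctan2(-d[0],d[1])),"mid",H.mean(0).round(4))
e=np.array([(43,15),(388,14),(374,540)])/2.7+[220+off,55+off]; print("base corners",pix2z(c,e,.012).round(4))
p=np.array([(428,227),(245,478)])/3.5+[365+off,110+off]
P=pix2z(c,p,.123); d=P[1]-P[0]; print("pins",P.round(4),np.linalg.norm(d),"rackyaw",np.degrees(np.arctan2(-d[0],d[1])))
rt=np.array([(342,51),(502,152),(69,462)])/3.5+[365+off,110+off]; print("rack corners",pix2z(c,rt,.078).round(4))
w=cv2.imread("pics/w1.png")
for q in plates(c,w,lo=180): print(np.round(q[:5],3),q[5])
E
```

```text
holes [[ 0.5988 -0.0211  0.11  ]
 [ 0.5836  0.0321  0.11  ]]
0.055360344058523796 yaw 15.917340369429462 mid [0.5912 0.0055 0.11  ]
base corners [[ 0.6893 -0.0699  0.012 ]
 [ 0.5466 -0.11    0.012 ]
 [ 0.4783  0.1274  0.012 ]]
pins [[ 0.4145 -0.0303  0.123 ]
 [ 0.4354  0.0511  0.123 ]] 0.08407185238725923 rackyaw -14.374005412359049
rack corners [[ 0.4356 -0.0694  0.078 ]
 [ 0.3775 -0.0549  0.078 ]
 [ 0.471   0.0759  0.078 ]]
[  0.437   0.29  -24.404 113.084 106.681] [353. 347.]
[  0.618   0.236 -82.621 119.876  49.731] [242. 297.]
[3.9600e-01 2.1000e-02 7.6048e+01 1.7694e+02 7.1205e+01] [445. 195.]
[ 5.78000e-01  5.20000e-02 -7.40110e+01  2.37442e+02  1.43241e+02] [303. 181.]
[ 5.5100e-01 -7.0000e-02 -7.3385e+01  2.4083e+01  2.1487e+01] [349.  95.]
[ 9.4300e-01  2.1000e-01 -8.9719e+01  5.5282e+02  2.0467e+01] [  7. 187.]
```

```bash
cat >> h.py <<'E'
SC=np.array([.5911,.0054]); SA=15.95; ZG=0.073
def T(): return round(robot.observe()["time"],2)
def F(): return robot.observe()["ft_force"].round(1)
def pick(x,y,th,zt=0.30,hover=True):
    robot.set_gripper(0.085)
    if hover: robot.move_pose([x,y,.16],[180,0,th])
    robot.line_to([x,y,ZG],vel=.12,guard=25) and print("PICK GUARD",robot.observe()["tool_pos"])
    f0=F(); robot.set_gripper(0.0); print("grip w",robot.observe()["gripper_width"].round(4),"F",f0,F(),"t",T())
    robot.line_to([x,y,zt],vel=.25); print("lifted F",F(),"t",T())
E
python3 - <<'E'
from h import *
print(robot.tip_reach)
x,y,th=.618,.236,-82.6
pick(x,y,th)
robot.move_pose([*SC,.30],[180,0,SA-90]); print(T(),robot.observe()["gripper_width"],F())
snap("wrist","w2");snap("scene","s2"); snap("top","t2")
E
```

```text
0.0726Traceback (most recent call last):
  File "<stdin>", line 4, in <module>
  File "h.py", line 43, in pick
    f0=F(); robot.set_gripper(0.0); print("grip w",robot.observe()["gripper_width"].round(4),"F",f0,F(),"t",T())
                                                   ^^^^^^^^^^^^^^^^^^^^^^^^^^^^^^^^^^^^^^
AttributeError: 'float' object has no attribute 'round'
```

```bash
sed -i 's/robot.observe()\["gripper_width"\].round(4)/round(robot.observe()["gripper_width"],4)/' h.py
python3 - <<'E'
from h import *
x,y=.618,.236
print(robot.observe()["gripper_width"],F(),T())
robot.line_to([x,y,.30],vel=.25); print("lifted F",F(),"t",T())
robot.move_pose([*SC,.30],[180,0,SA-90]); print(T(),robot.observe()["gripper_width"],F())
snap("wrist","w2");snap("scene","s2"); snap("top","t2")
E
```

```text
0.04827940457128733 [-0.  -0.1  6.9] 5.72
lifted F [ 0.3  0.3 -6.6] t 6.78
7.71 0.04828910837986526 [-0.8 -0.2 -6.3]
```

View pics/w2.png

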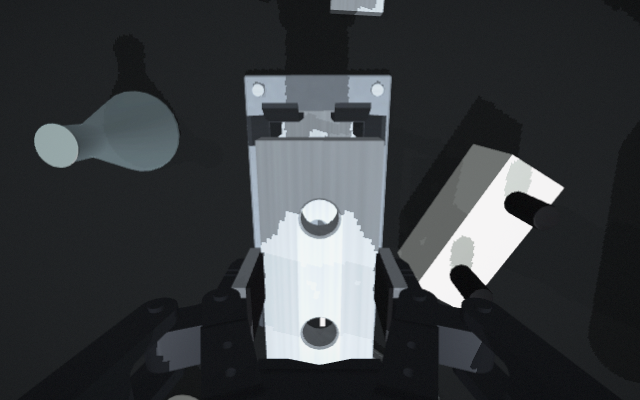

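View pics/s2.png

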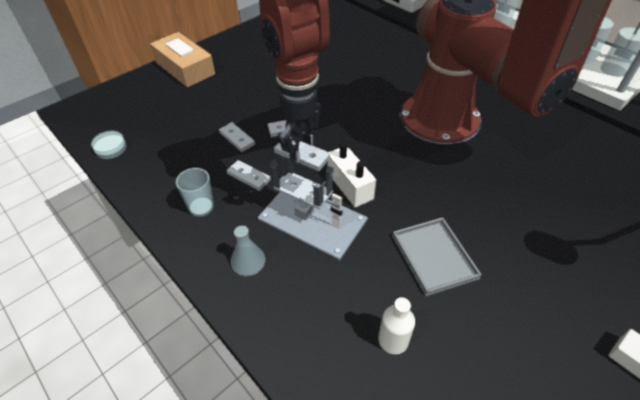

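```bash
sed -i 's/ZG=0.073/ZG=0.075/' h.py; python3 - <<'E'
from h import *
c=robot.get_calibration("wrist"); im=cv2.imread("pics/w2.png")
cv2.imwrite("pics/w2c.png",cv2.resize(im[180:370,240:400],None,fx=3.1,fy=3.1,interpolation=cv2.INTER_CUBIC))
for z in (.239,.241,.243):
    H=pix2z(c,[(319.5,217.5),(319.5,332.5)],z); d=H[1]-H[0]
    print(z,H.round(4)[:,:2],"len",np.linalg.norm(d).round(4),"yaw",np.degrees(np.arctan2(-d[0],d[1])),"mid",H.mean(0).round(4))
print(proj(c,[[*SC,.241]]))
E
```

```text
0.239 [[ 0.5973 -0.0198]
 [ 0.5819  0.034 ]] len 0.056 yaw 16.061725252318777 mid [0.5896 0.0071 0.239 ]
0.241 [[ 0.5975 -0.0205]
 [ 0.5823  0.0325]] len 0.0551 yaw 16.061725252318837 mid [0.5899 0.006  0.241 ]
0.243 [[ 0.5977 -0.0212]
 [ 0.5827  0.031 ]] len 0.0543 yaw 16.061725252318787 mid [0.5902 0.0049 0.243 ]
[[317.22522952 276.34899243]]
```

View pics/w2c.png

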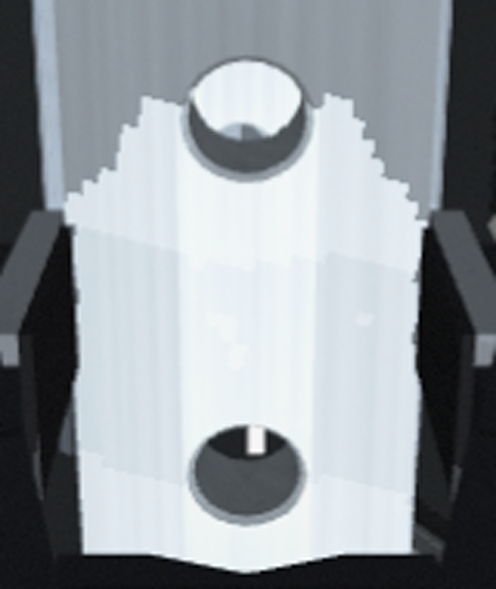

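```bash
sed -i 's/SC=np.array(\[.5911,.0054\])/SC=np.array([.5917,.0055])/' h.py; cat >> h.py <<'E'
def place(n,zg,xy=None,g=9):
    xy=SC if xy is None else xy
    u=.110+.005*n
    s=robot.line_to([*xy,zg+u+.006],vel=.12,guard=8)
    if s: print("EARLY STOP",robot.observe()["tool_pos"],F()); return False
    s=robot.line_to([*xy,zg+u-.015],vel=.04,guard=g)
    o=robot.observe(); print("stop",s,"u=",(o["tool_pos"][2]-zg).round(4),"exp",u-.009,"F",F(),"tau",o["torque"].round(2),T()); return s
E
python3 - <<'E'
from h import *
place(0,.073)
E
```

```text
stop True u= 0.096 exp 0.101 F [ 1.4 -0.1  3.9] tau [-0.07 -0.31  0.02] 9.45
```

```bash
cat >> h.py <<'E'
def release():
    p=robot.observe()["tool_pos"]
    robot.set_gripper(0.066); print("w",round(robot.observe()["gripper_width"],4),"F",F())
    robot.line_to([p[0],p[1],.30],vel=.25); print("up",F(),T())
E
python3 - <<'E'
from h import *
release()
snap("wrist","w3");snap("scene","s3"); c,im=snap("top","t3")
cc=robot.get_calibration("top")
for p in plates(cc,im): print(np.round(p[:5],3),p[5])
s=cv2.imread("pics/s3.png")
cv2.imwrite("pics/s3c.png",cv2.resize(s[160:240,260:360],None,fx=7,fy=7,interpolation=cv2.INTER_CUBIC))
E
```

```text
w 0.0661 F [-0.  -0.9 -0.5]
up [0.3 0.  0. ] 10.44
[  0.345   0.842  89.963 227.924  67.083] [ 37. 296.]
[ 2.90000e-01  1.47000e-01 -1.80290e+01  1.68452e+02  2.54550e+01] [281. 313.]
[  0.392  -0.297 -27.679 118.135  49.367] [442. 270.]
[  0.443   0.321  66.166 179.983 139.934] [217. 258.]
[  0.444  -0.819  -2.041 127.436 122.686] [620. 243.]
[  0.538  -0.372  88.237 118.564  47.159] [466. 215.]
[  0.611  -0.213 -77.656 124.118  50.545] [409. 191.]
[ 0.692  0.433 87.938 81.268 70.802] [177. 169.]
[  0.853  -0.607 -47.908 101.478  91.495] [539. 104.]
[ 1.06300e+00  7.00000e-03 -8.52660e+01  1.96712e+03  4.86875e+02] [292.  48.]
```

View pics/w3.png

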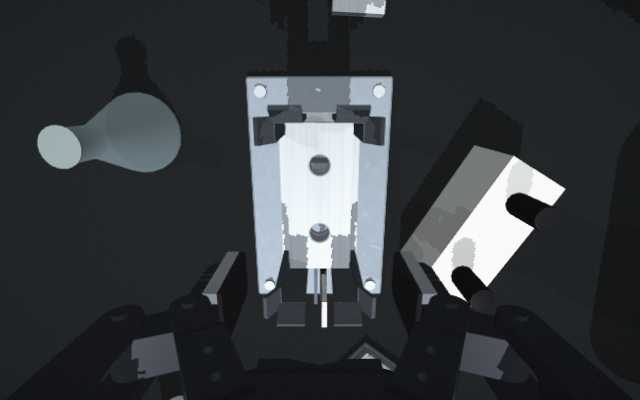

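View pics/s3c.png

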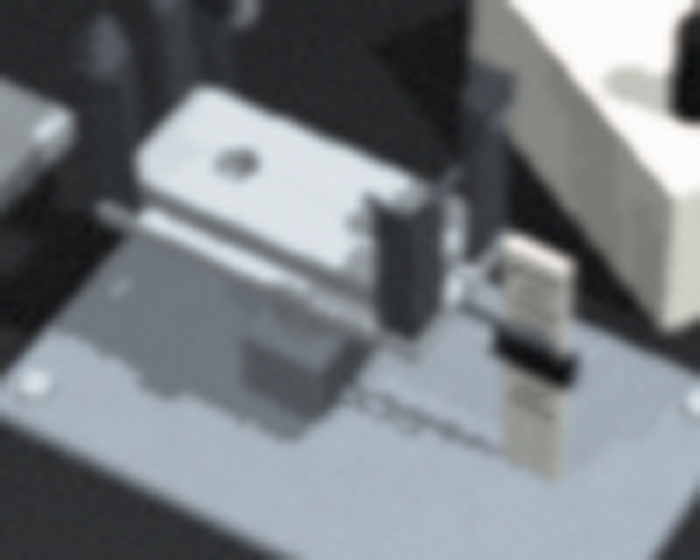

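View pics/t3.png

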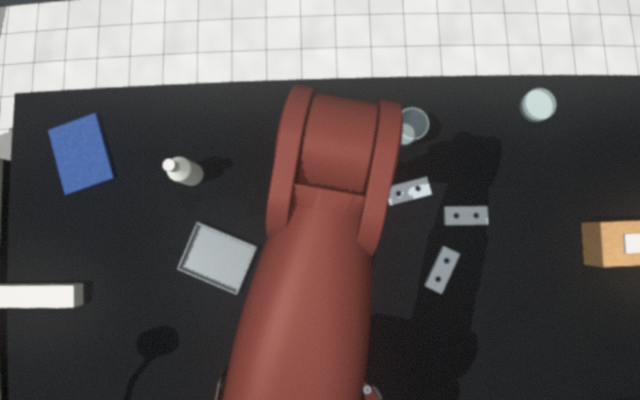

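```bash
python3 - <<'E'
from h import *
from scipy.spatial.transform import Rotation as Ro
a=np.radians(SA); xl=np.array([np.cos(a),np.sin(a),0]); yl=np.array([-np.sin(a),np.cos(a),0]); zl=np.array([0,0,1.])
tgt=np.array([*(SC+.094*yl[:2]),.09]); print(tgt)
w=robot.get_calibration("wrist");o=robot.observe()
Rt=Ro.from_euler("xyz",o["tcp_rot"],degrees=True).as_matrix(); Rc=cv2.Rodrigues(w["rvec"])[0].T
Rct=Rt.T@Rc; pct=Rt.T@(-Rc@w["tvec"]-o["tool_pos"])
res=[]
for el in range(25,75,5):
  for az in range(-60,61,15):
    for D in (.2,.24,.3):
      e,z_=np.radians(el),np.radians(az)
      d=np.cos(e)*(np.cos(z_)*xl+np.sin(z_)*yl)+np.sin(e)*zl
      pc=tgt+D*d; f=-d
      for roll in range(0,360,30):
        r0=np.cross(f,zl); r0/=np.linalg.norm(r0); d0=np.cross(f,r0)
        rr=np.radians(roll); r=np.cos(rr)*r0+np.sin(rr)*d0; dn=np.cross(f,r)
        R=np.c_[r,dn,f]@Rct.T; p=pc-R@pct
        tip=p+R@[0,0,.075]; body=p+R@[0,0,-.1]
        if tip[2]<.17 or p[2]<.2: continue
        rpy=Ro.from_matrix(R).as_euler("xyz",degrees=True)
        try: q=robot.ik(list(p),list(rpy))
        except Exception: q=None
        if q is not None: res.append((el,az,D,roll,p.round(3),rpy.round(1),tip.round(3),np.abs(np.array(q)-o["q"]).max().round()))
res.sort(key=lambda r:(r[0],r[-1]))
print(len(res)); [print(*r) for r in res[:25]]
E
```

```text
[0.56586895 0.09588118 0.09      ]
419
25 60 0.3 210 [0.583 0.272 0.218] [144.2  39.3  37.7] [0.58  0.214 0.171] 287.0
30 60 0.3 240 [0.565 0.274 0.217] [128.8  15.9  16.2] [0.569 0.214 0.172] 46.0
30 60 0.3 180 [0.603 0.251 0.239] [-180.    43.5   75.9] [0.591 0.201 0.185] 254.0
30 60 0.3 210 [0.58  0.26  0.233] [148.   35.3  40. ] [0.578 0.206 0.181] 283.0
35 60 0.3 240 [0.563 0.262 0.232] [133.2  13.3  17.4] [0.568 0.207 0.182] 48.0
35 45 0.3 240 [0.606 0.258 0.232] [133.2  13.3   2.4] [0.596 0.203 0.182] 50.0
35 60 0.3 180 [0.6   0.238 0.253] [-180.    38.5   75.9] [0.589 0.192 0.194] 250.0
35 60 0.3 210 [0.577 0.248 0.247] [151.4  31.2  41.8] [0.576 0.198 0.191] 279.0
35 45 0.3 210 [0.616 0.24  0.247] [151.4  31.2  26.8] [0.602 0.192 0.191] 292.0
40 45 0.3 240 [0.6   0.246 0.245] [137.6  10.7   3.3] [0.592 0.195 0.191] 40.0
40 60 0.3 270 [0.557 0.267 0.226] [128.9 -10.5  -1.3] [0.565 0.208 0.18 ] 47.0
40 60 0.3 240 [0.559 0.25  0.245] [137.6  10.7  18.3] [0.566 0.199 0.191] 52.0
40 45 0.3 270 [0.602 0.263 0.226] [128.9 -10.5 -16.3] [0.594 0.205 0.18 ] 53.0
40 60 0.3 150 [0.622 0
[... 251 characters left out ...]
34 0.259] [154.6  27.   43.4] [0.573 0.189 0.199] 275.0
40 45 0.3 210 [0.609 0.227 0.259] [154.6  27.   28.4] [0.597 0.184 0.199] 288.0
40 -60 0.3 150 [ 0.646 -0.015  0.26 ] [-154.5   27.   -11.5] [0.623 0.023 0.2  ] 289.0
45 -60 0.3 180 [0.65  0.017 0.276] [-180.    28.5  -44.1] [0.624 0.041 0.21 ] 41.0
45 45 0.3 240 [0.593 0.234 0.257] [141.8   8.    3.9] [0.588 0.187 0.199] 41.0
45 45 0.3 270 [0.596 0.252 0.24 ] [133.8 -11.6 -17.3] [0.59  0.198 0.189] 43.0
45 60 0.3 270 [0.554 0.255 0.24 ] [133.8 -11.6  -2.3] [0.563 0.2   0.189] 44.0
45 60 0.3 300 [0.566 0.27  0.222] [133.4 -32.7 -23.5] [0.569 0.209 0.179] 47.0
45 30 0.3 240 [0.628 0.222 0.257] [141.8   8.  -11.1] [0.611 0.178 0.199] 52.0
```

```bash
cat >> h.py <<'E'
def look(x,y,th,name,lo=100):
    robot.move_pose([x,y,.30],[180,0,th])
    c,im=snap("wrist",name)
    best=None
    for p in plates(c,im,lo=lo,amin=2000):
        if abs(p[3]-120)<6 and abs(p[4]-50)<5 and np.hypot(p[0]-x,p[1]-y)<.05:
            best=p; print("look",np.round(p[:5],4),p[5],T())
    return best
E
python3 - <<'E'
from h import *
p=look(.612,-.213,-77.3,"w4")
if p is None: print("none"); raise SystemExit
pick(p[0],p[1],p[2])
robot.move_pose([*SC,.30],[180,0,SA-90]); c,im=snap("wrist","w5")
print(T(),F())
E
```

```text
look [  0.6121  -0.2131 -76.8699 120.7493  50.9841] [318. 168.] 11.53
grip w 0.0482 F [ 0.3 -0.6  0.1] [-0.1  1.2  5.5] t 13.77
lifted F [-0.9  0.7 -7.1] t 14.82
15.75 [ 1.3 -0.1 -6.1]
```

View pics/w4.png

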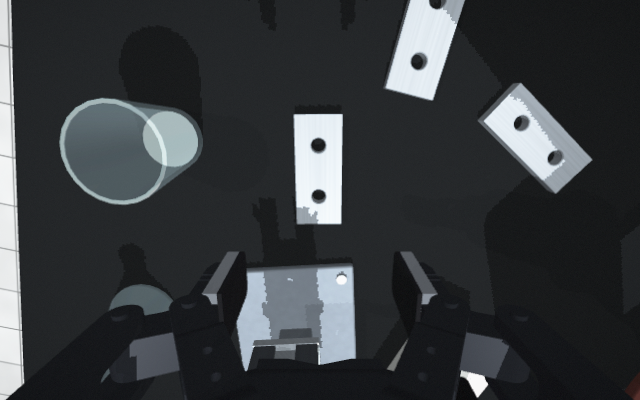

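```bash
ls pics
```

```text
s2.png
s3.png
s3c.png
scene0.png
scenec.png
t2.png
t3.png
top0.png
topc.png
w1.png
w1a.png
w1b.png
w2.png
w2c.png
w3.png
w4.png
w5.png
wrist0.png
```

```bash
python3 - <<'E'
from h import *
if place(1,ZG): release()
snap("wrist","w6")
robot.move_pose([.606,.258,.26],[133.2,13.3,2.4])
robot.line_to([.606,.258,.232]); robot.pause(.3)
print(T()); c,im=snap("wrist","w7"); import pickle; pickle.dump(c,open("w7.pkl","wb")); snap("scene","s7"); snap("top","t7")
E
```

```text
stop True u= 0.1006 exp 0.10600000000000001 F [ 2.3 -0.3  3.6] tau [-0.04 -0.12  0.  ] 17.3
w 0.0658 F [-0.1  0.2  0.1]
up [ 0.3 -0.4  0.2] 18.27Traceback (most recent call last):
  File "<stdin>", line 4, in <module>
plant.IKError: the arm cannot take that pose within its joint ranges
```

View pics/w6.png

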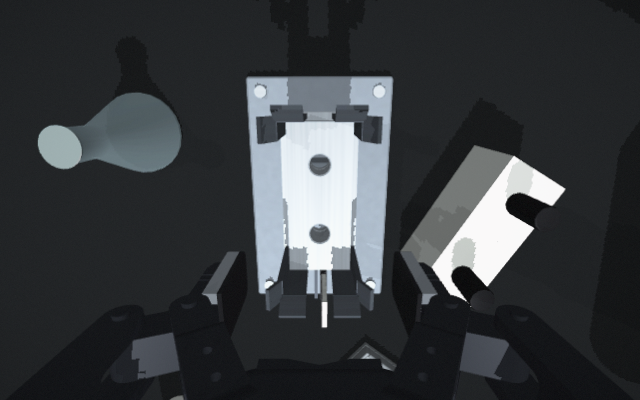

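```bash
python3 - <<'E'
from h import *
robot.move_pose([.606,.258,.232],[133.2,13.3,2.4]); robot.pause(.2)
print(T()); c,im=snap("wrist","w7"); import pickle; pickle.dump(c,open("w7.pkl","wb")); snap("scene","s7"); snap("top","t7")
a=np.radians(SA); p=SC+.094*np.array([-np.sin(a),np.cos(a)])
print(proj(c,[[*p,z] for z in (.012,.09,.132)]).round(0))
E
```

```text
19.66
[[265. 170.]
 [318. 201.]
 [354. 221.]]
```

View pics/w7.png

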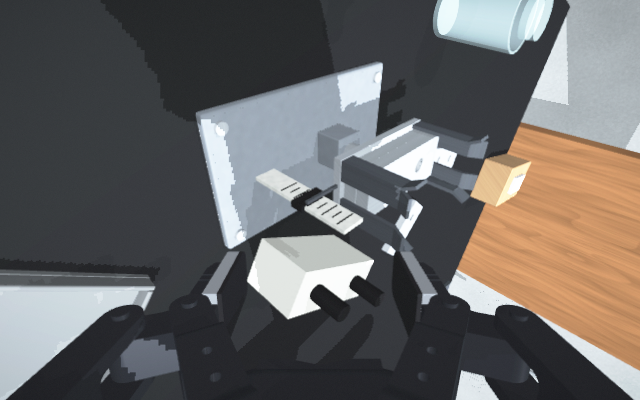

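```bash
python3 - <<'E'
import cv2
im=cv2.imread("pics/w7.png")
cv2.imwrite("pics/w7c.png",cv2.resize(im[160:245,245:375],None,fx=6,fy=6,interpolation=cv2.INTER_CUBIC))
E
```

```text
(no output)
```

View pics/w7c.png

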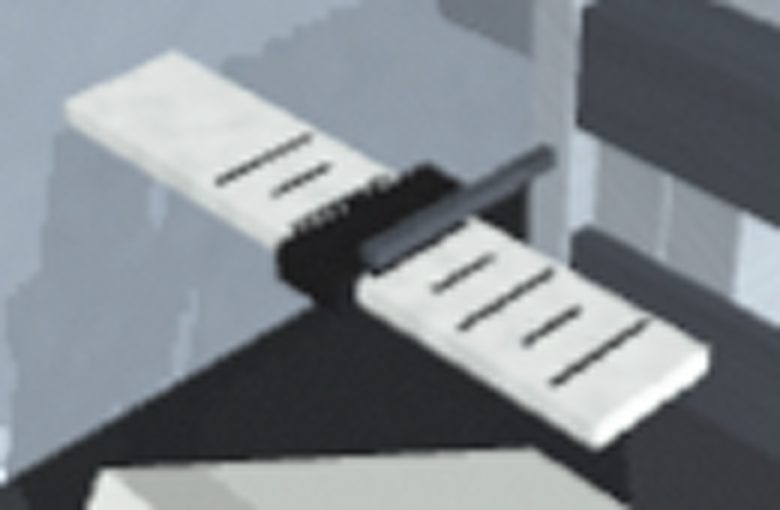

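```bash
python3 - <<'E'
import cv2
im=cv2.imread("pics/w6.png")
cv2.imwrite("pics/w6c.png",cv2.resize(im[255:335,270:370],None,fx=7,fy=7,interpolation=cv2.INTER_CUBIC))
im=cv2.imread("pics/s7.png")
cv2.imwrite("pics/s7c.png",cv2.resize(im[180:235,310:370],None,fx=10,fy=10,interpolation=cv2.INTER_CUBIC))
E
```

```text
(no output)
```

View pics/w6c.png

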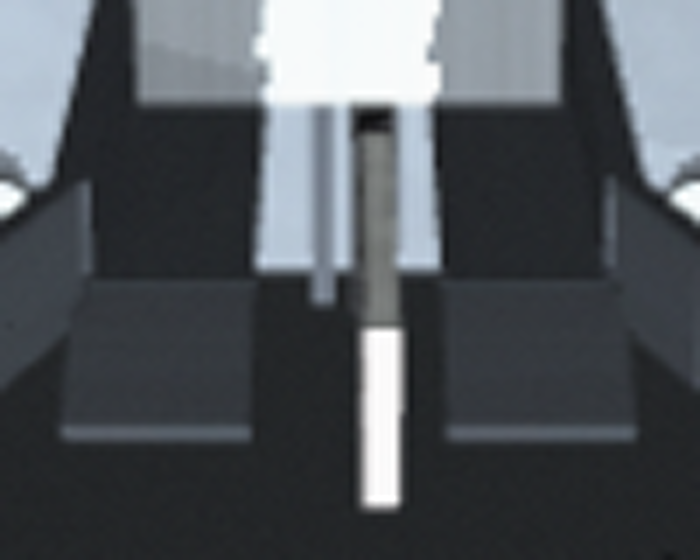

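View pics/s7c.png

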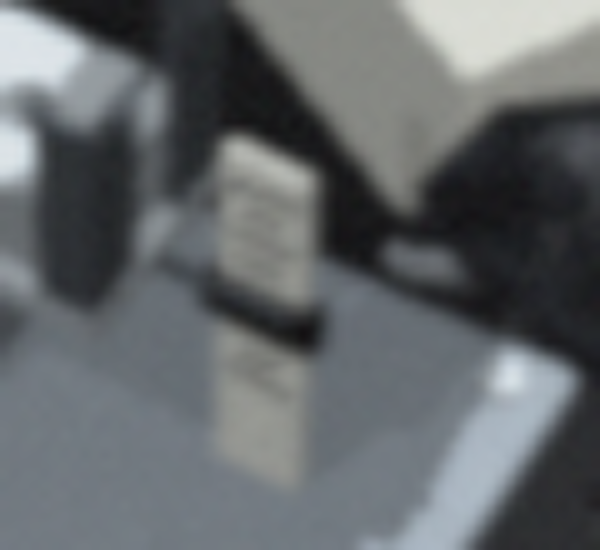

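```bash
cat > band.py <<'E'
from h import *
import pickle
from scipy.spatial.transform import Rotation as Ro
c7=pickle.load(open("w7.pkl","rb"))
w=robot.get_calibration("wrist");o=robot.observe()
Rt=Ro.from_euler("xyz",o["tcp_rot"],degrees=True).as_matrix(); Rc=cv2.Rodrigues(w["rvec"])[0].T
Rct=Rt.T@Rc; pct=Rt.T@(-Rc@w["tvec"]-o["tool_pos"])
def camat(p,rpy):
    R=Ro.from_euler("xyz",rpy,degrees=True).as_matrix(); Rw=(R@Rct).T; pc=np.array(p)+R@pct
    c=dict(w); c["rvec"]=cv2.Rodrigues(Rw)[0].ravel(); c["tvec"]=-Rw@pc; return c
c6=camat([*SC,.30],[180,0,SA-90])
A=np.radians(SA); Rl=np.array([[np.cos(A),-np.sin(A),0],[np.sin(A),np.cos(A),0],[0,0,1]])
def loc(P): return Rl.T@(np.array(P)-[*SC,0])
def wor(L): return (Rl@np.array(L).T).T+[*SC,0]
f6=lambda x,y:(270-.43+x/7,255-.43+y/7); f7=lambda x,y:(245-.42+x/6,160-.42+y/6)
E
python3 - <<'E'
from band import *
pairs=dict(tip=((322,303),(372,250)),top_m=((360,326),(705,350)),top_p=((361,508),(597,435)))
for k,(a,b) in pairs.items():
    P=tri([(c6,f6(*a)),(c7,f7(*b))]); print(k,"local",loc(P).round(4),"repro",(proj(c6,P)-f6(*a)).round(1),(proj(c7,P)-f7(*b)).round(1))
# which z on front ruler face do clip edge pixels correspond
for xf in (.0,-.004,-.006,-.008):
  out=[]
  for q in ((300,228),(390,180),(360,275),(470,218),(285,240),(330,305),(430,168)):
    oo,d=ray(c7,[f7(*q)]); ol=loc(oo); dl=Rl.T@d[0]; s=(xf-ol[0])/dl[0]; out.append((ol+s*dl)[1:].round(4).tolist())
  print(xf,out)
E
```

```text
tip local [0.0043 0.1073 0.0886] repro [[-0.8 -0.6]] [[-0.2  1.1]]
top_m local [-0.0017  0.0836  0.1319] repro [[0.3 0.3]] [[ 0.  -0.4]]
top_p local [-0.0019  0.1078  0.133 ] repro [[0.4 0.4]] [[ 0.  -0.6]]
0.0 [[0.1056, 0.071], [0.0868, 0.0711], [0.1075, 0.0863], [0.0856, 0.0875], [0.1093, 0.0718], [0.1156, 0.0886], [0.08, 0.0732]]
-0.004 [[0.1019, 0.0666], [0.0827, 0.0667], [0.1038, 0.0822], [0.0814, 0.0834], [0.1057, 0.0673], [0.1121, 0.0846], [0.0757, 0.0688]]
-0.006 [[0.1, 0.0643], [0.0806, 0.0645], [0.102, 0.0802], [0.0793, 0.0814], [0.1039, 0.0651], [0.1103, 0.0825], [0.0735, 0.0666]]
-0.008 [[0.0982, 0.0621], [0.0785, 0.0623], [0.1001, 0.0781], [0.0772, 0.0793], [0.102, 0.0629], [0.1086, 0.0805], [0.0713, 0.0644]]
```

After two plates the pointer is at z≈0.0886 and the band spans about 0.071–0.085. The pointer is still roughly 3.5 mm above the clip, so a third plate should put it near the centre.

```bash
python3 - <<'E'
from h import *
robot.move_pose([.592,.02,.33],[180,0,SA-90])
p=look(.538,-.371,-91.8,"w8")
if p is None: print("none"); raise SystemExit
th=p[2] if p[2]<0 else p[2]-180
pick(p[0],p[1],th)
robot.move_pose([*SC,.30],[180,0,SA-90]); c,im=snap("wrist","w9")
print(T(),F())
if place(2,ZG): release()
snap("wrist","w10")
robot.move_pose([.606,.258,.232],[133.2,13.3,2.4]); robot.pause(.2)
print(T()); c,im=snap("wrist","w11"); import pickle; pickle.dump(c,open("w7.pkl","wb")); snap("scene","s11"); snap("top","t11")
cv2.imwrite("pics/w11c.png",cv2.resize(im[160:245,245:375],None,fx=6,fy=6,interpolation=cv2.INTER_CUBIC))
E
```

```text
look [  0.5395  -0.3716  89.368  121.708   51.3387] [318. 168.] 22.46
grip w 0.0481 F [ 0.1  0.2 -0.5] [0.1 0.7 5.8] t 24.7
lifted F [ 0.9 -0.1 -6.4] t 25.75
27.22 [ 1.1  0.7 -5.8]
stop True u= 0.105 exp 0.111 F [0.9 0.2 4.3] tau [-0.04 -0.06 -0.02] 28.76
w 0.0659 F [-0.   0.1  0.5]
up [ 0.9 -0.7 -1.3] 29.71
31.1
```

View pics/w10.png

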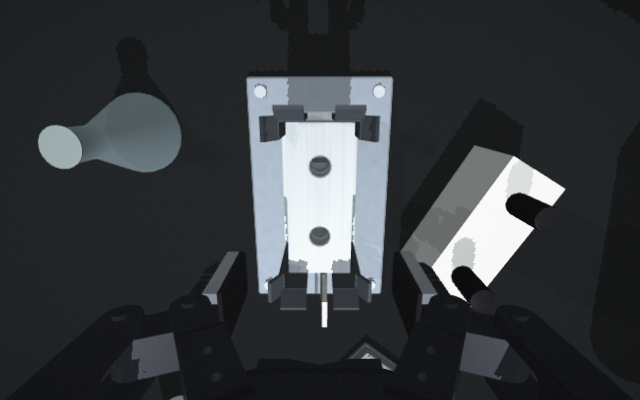

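View pics/w11c.png

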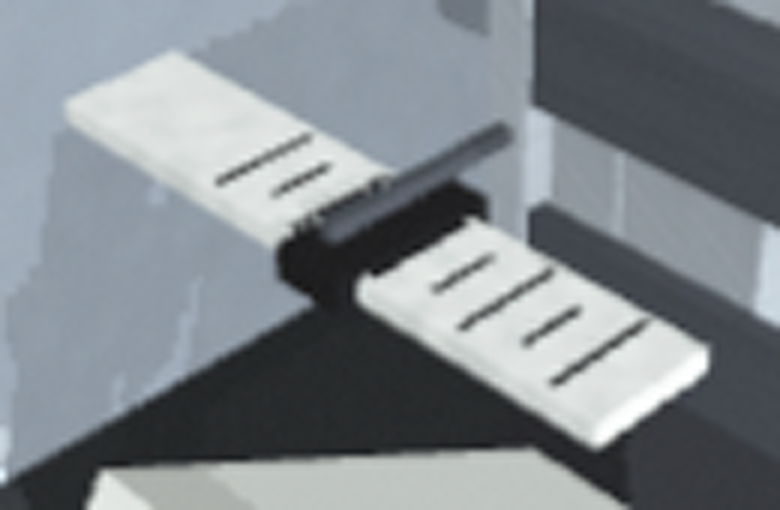

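View pics/t11.png

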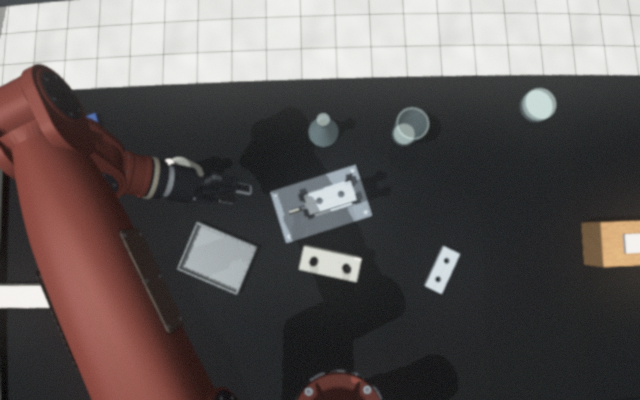

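```bash
python3 - <<'E'
from band import *
def at(q,xf):
    oo,d=ray(c7,[f7(*q)]); ol=loc(oo); dl=Rl.T@d[0]; s=(xf-ol[0])/dl[0]; return (ol+s*dl).round(4)
print("tip", [at((330,228),x) for x in (.0035,.0043,.005)])
print("prev tip",at((372,250),.0043))
for q in ((485,207),(470,218),(362,273),(300,228),(285,240)): print(q,at(q,0),at(q,-.0018))
# overlay clip model front-face for zc
im=cv2.imread("pics/w11.png"); 
big=cv2.resize(im[160:245,245:375],None,fx=6,fy=6,interpolation=cv2.INTER_CUBIC)
for zc,col in ((.078,(0,0,255)),):
    L=[(x,y,z) for x in (.0,) for y,z in ((.0797,zc-.007),(.1117,zc-.007),(.1117,zc+.007),(.0797,zc+.007))]
    p=((proj(c7,wor(L))-[245-.42,160-.42])*6).round().astype(int); cv2.polylines(big,[p],True,col,1)
    p=((proj(c7,wor([(.0043,.107,zc+.007),(.0043,.107,zc-.007)]))-[245-.42,160-.42])*6).round().astype(int); cv2.polylines(big,[p],False,(0,255,0),2)
cv2.imwrite("pics/ov.png",big)
E
```

```text
tip [array([0.0035, 0.1058, 0.0781]), array([0.0043, 0.1065, 0.0789]), array([0.005 , 0.1072, 0.0797])]
prev tip [0.0043 0.106  0.0874]
(485, 207) [0.     0.0818 0.087 ] [-0.0018  0.0799  0.0852]
(470, 218) [0.     0.0856 0.0875] [-0.0018  0.0837  0.0856]
(362, 273) [0.     0.107  0.0862] [-0.0018  0.1053  0.0843]
(300, 228) [0.     0.1056 0.071 ] [-0.0018  0.104   0.069 ]
(285, 240) [0.     0.1093 0.0718] [-0.0018  0.1077  0.0698]
```

View pics/ov.png

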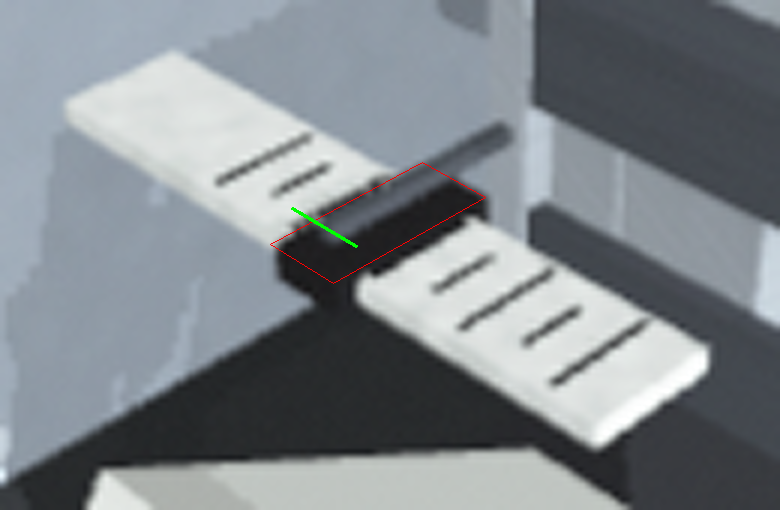

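```bash
python3 - <<'E'
from h import *
import pickle
robot.move_pose([.50,.10,.33],[180,0,SA-90])
robot.move_pose([.425,.0107,.30],[180,0,SA-90]); robot.pause(.1)
c,im=snap("wrist","w12"); pickle.dump(c,open("w12.pkl","wb")); print(T())
P=proj(c,[[.4155,-.030,.123],[.4364,.0514,.123],[.4155,-.030,.078],[.4364,.0514,.078]]); print(P.round(1))
cv2.imwrite("pics/w12c.png",cv2.resize(im[100:330,230:430],None,fx=2.6,fy=2.6,interpolation=cv2.INTER_CUBIC))
w=cv2.imread("pics/w10.png"); cv2.imwrite("pics/w10c.png",cv2.resize(w[140:280,265:375],None,fx=4.2,fy=4.2,interpolation=cv2.INTER_CUBIC))
E
```

```text
33.37
[[346.  153.3]
 [290.8 243.9]
 [342.  145.9]
 [294.7 224.4]]
```

View pics/w12c.png

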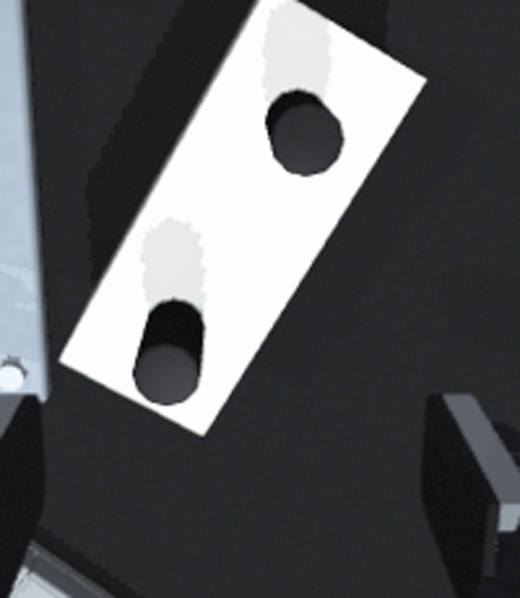

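View pics/w10c.png

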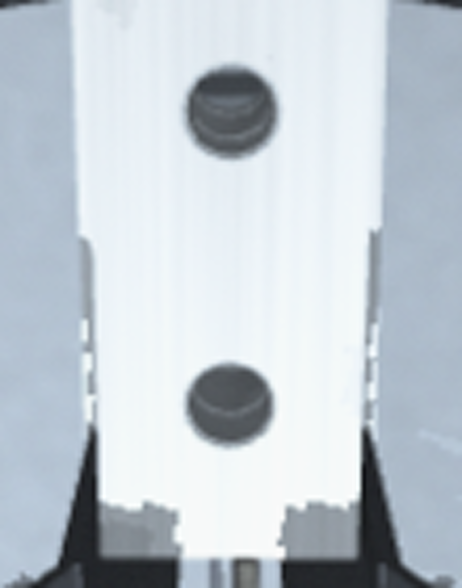

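```bash
python3 - <<'E'
from band import *
c=pickle.load(open("w12.pkl","rb"))
P=pix2z(c,np.array([(307,137),(167,372)])/2.6+[230-.31,100-.31],.123); d=P[1]-P[0]
print("pins",P.round(4),np.linalg.norm(d).round(4),"yaw",np.degrees(np.arctan2(-d[0],d[1])).round(2))
H=pix2z(c6,np.array([(231,111),(230,405)])/4.2+[265-.38,140-.38],.125); d=H[1]-H[0]
print("holes",H.round(4),np.linalg.norm(d).round(4),"yaw",np.degrees(np.arctan2(-d[0],d[1])).round(2),"mid",H.mean(0).round(4))
# SC hypothetical holes
u=np.array([-np.sin(A),np.cos(A)]); print("nominal",SC-.028*u,SC+.028*u)
E
```

```text
pins [[ 0.4145 -0.031   0.123 ]
 [ 0.4342  0.0497  0.123 ]] 0.0832 yaw -13.75
holes [[ 0.5977 -0.0216  0.125 ]
 [ 0.5825  0.032   0.125 ]] 0.0557 yaw 15.79 mid [0.5901 0.0052 0.125 ]
nominal [ 0.59939435 -0.02142205] [0.58400565 0.03242205]
```

```bash
python3 - <<'E'
from band import *
def circ(c,im,px,z,tag):
    g=cv2.cvtColor(im,cv2.COLOR_BGR2GRAY)
    x,y=map(int,px); sub=g[y-22:y+22,x-22:x+22]
    print(tag, sub[22,::4], sub[::4,22])
    m=((sub>38)&(sub<120)).astype(np.uint8); m=cv2.morphologyEx(m,cv2.MORPH_OPEN,np.ones((3,3),np.uint8))
    n,l,s,ce=cv2.connectedComponentsWithStats(m); k=l[22,22]; 
    ct=max(cv2.findContours((l==k).astype(np.uint8),cv2.RETR_EXTERNAL,cv2.CHAIN_APPROX_NONE)[0],key=len)
    (a,b),r=cv2.minEnclosingCircle(ct); e=cv2.fitEllipse(ct)
    p=ce[k]+[x-22,y-22]; print("cent",p.round(2),"mec",a+x-22,b+y-22,r,"ell",np.round(e[0],2)+[x-22,y-22],np.round(e[1],1), pix2z(c,[p],z).round(4), pix2z(c,[(e[0][0]+x-22,e[0][1]+y-22)],z).round(4))
c=pickle.load(open("w12.pkl","rb")); im=cv2.imread("pics/w12.png")
circ(c,im,(348,152.5),.123,"p1"); circ(c,im,(294,243),.123,"p2")
print(proj(c,[.4145,-.031,.123]))
E
```

```text
p1 [253 253  29  49  50  50  49  49  49 208 253] [234 222  16  48  49  49  52  55  59  62 253]
cent [347.82 153.58] mec 348.0 153.5 14.009025573730469 ell [347.83 153.6 ] [25.4 26.7] [[ 0.4142 -0.0302  0.123 ]] [[ 0.4142 -0.0302  0.123 ]]
p2 [253 253 219  58  63  65  67  67  67 253 253] [ 18  16  17  47  60  64  67  70  73 251  70]
cent [293.6 243.8] mec 293.5 244.0 12.175895690917969 ell [293.59 243.81] [22.1 23.8] [[0.4343 0.0507 0.123 ]] [[0.4343 0.0507 0.123 ]]
[[347.72305088 152.41760008]]
```

```bash
cat >> h.py <<'E'
PIN={1:(.4154,-.0300),2:(.4358,.0512)}
u_=np.array([-np.sin(np.radians(SA)),np.cos(np.radians(SA))])
HOLE={"a":np.array([.5990,-.0212]),"b":np.array([.5838,.0324])}
def pickpin(k):
    x,y=PIN[k]; R=[180,0,SA-90]
    robot.set_gripper(.06)
    robot.move_pose([x,y,.22],R)
    robot.line_to([x,y,.160],vel=.12,guard=10) and print("GUARD",F())
    robot.set_gripper(0.0); print("w",round(robot.observe()["gripper_width"],4),F(),T())
    robot.line_to([x,y,.35],vel=.25); print("lift",round(robot.observe()["gripper_width"],4),F(),T())
E
python3 - <<'E'
from h import *
pickpin(2)
R=[180,0,SA-90]
robot.move_pose([*HOLE["b"],.35],R)
robot.line_to([*HOLE["b"],.287],vel=.15,guard=8); robot.pause(.2)
snap("wrist","w13"); snap("scene","s13"); snap("top","t13"); print(T(),F())
E
```

```text
w 0.0206 [-0.7  0.5  5.7] 35.13
lift 0.0206 [ 0.  -0.6 -1. ] 36.04
37.61 [-0.4 -0.2 -1.4]
```

View pics/w13.png

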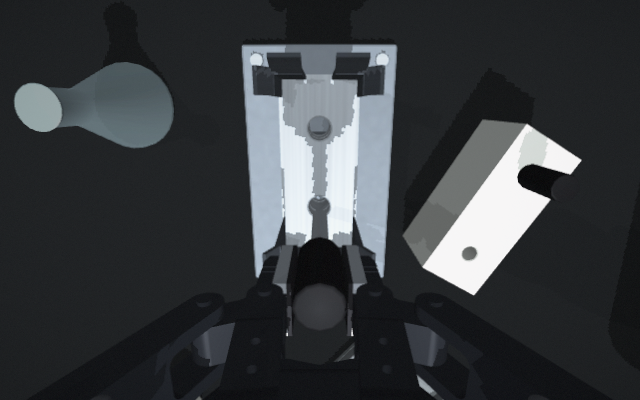

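View pics/s13.png

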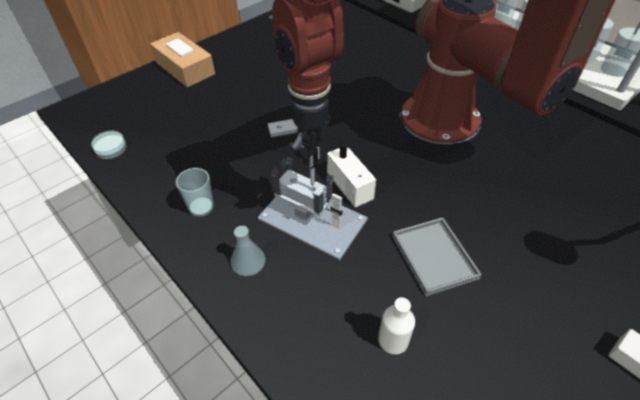

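```bash
python3 - <<'E'
import cv2
w=cv2.imread("pics/w13.png"); cv2.imwrite("pics/w13c.png",cv2.resize(w[180:340,270:370],None,fx=3.7,fy=3.7,interpolation=cv2.INTER_CUBIC))
w=cv2.imread("pics/s13.png"); cv2.imwrite("pics/s13c.png",cv2.resize(w[110:250,260:380],None,fx=4.2,fy=4.2,interpolation=cv2.INTER_CUBIC))
E
```

```text
(no output)
```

View pics/w13c.png

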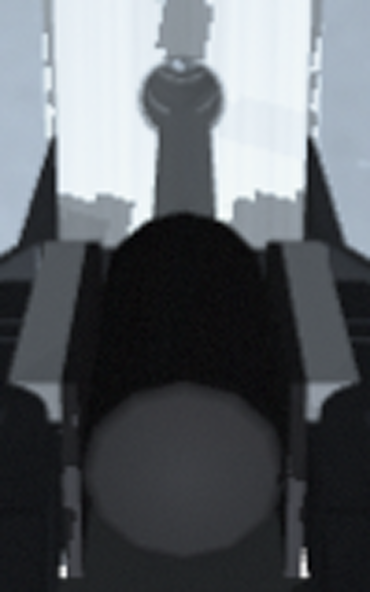

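View pics/s13c.png

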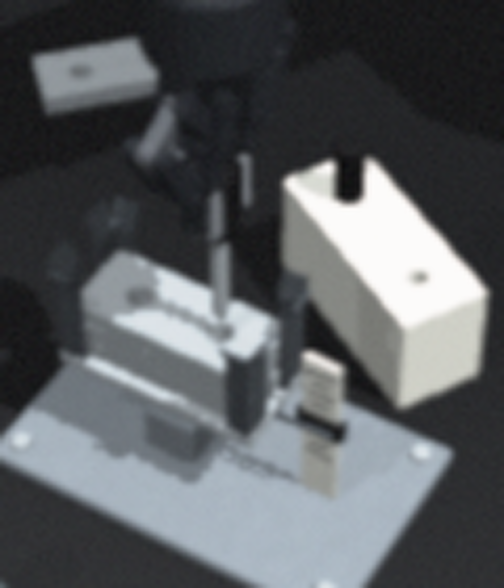

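```bash
cat >> h.py <<'E'
def insert(h,z1=.198,g=6):
    s=robot.line_to([*HOLE[h],z1],vel=.05,guard=g); o=robot.observe()
    print("insert stop",s,o["tool_pos"].round(4),F(),o["torque"].round(2),round(o["gripper_width"],4),T()); return s
E
python3 - <<'E'
from h import *
insert("b")
E
```

```text
insert stop True [0.5838 0.0324 0.1984] [ 0.7 -0.   4.7] [ 0.02 -0.02 -0.06] 0.0205 39.43
```

```bash
cat >> h.py <<'E'
def relpin(h,up=.006):
    p=robot.observe()["tool_pos"]
    robot.line_to([*HOLE[h],p[2]+up],vel=.05); print("F",F())
    robot.set_gripper(.045); robot.line_to([*HOLE[h],.31],vel=.2); print(F(),T())
E
python3 - <<'E'
from h import *
relpin("b")
snap("wrist","w14"); snap("scene","s14")
pickpin(1)
R=[180,0,SA-90]
robot.move_pose([*HOLE["a"],.35],R)
robot.line_to([*HOLE["a"],.287],vel=.15,guard=8); robot.pause(.2)
snap("wrist","w15"); print(T(),F())
w=cv2.imread("pics/w15.png"); cv2.imwrite("pics/w15c.png",cv2.resize(w[180:340,250:390],None,fx=3.7,fy=3.7,interpolation=cv2.INTER_CUBIC))
E
```

```text
F [0.6 0.2 1. ]
[-0.1 -0.3 -0.2] 40.75
w 0.0209 [-1.6 -0.1  6. ] 43.05
lift 0.0207 [ 0.  -0.2  0. ] 43.96
45.56 [-0.6 -0.1 -0.2]
```

View pics/w14.png

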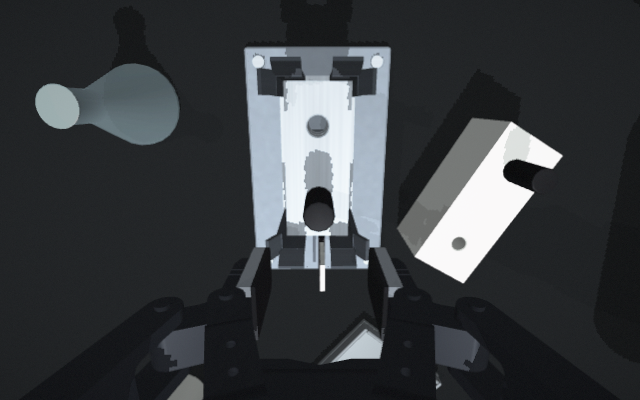

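View pics/w15c.png

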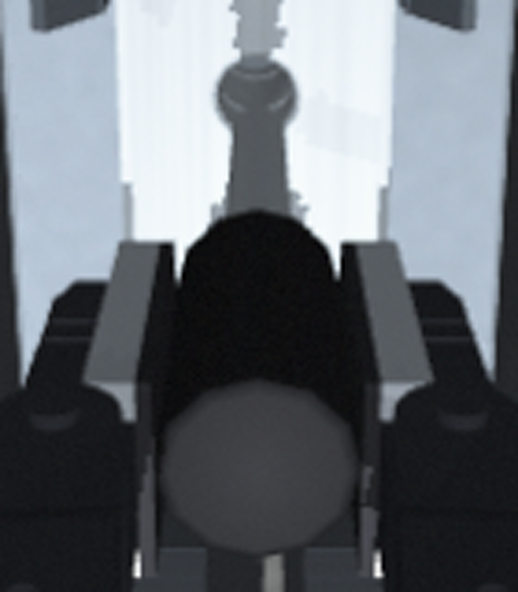

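```bash
python3 - <<'E'
from h import *
if insert("a"):
    if robot.observe()["tool_pos"][2]<.205:
        relpin("a"); snap("wrist","w16"); snap("scene","s16")
        s=cv2.imread("pics/s16.png"); cv2.imwrite("pics/s16c.png",cv2.resize(s[120:250,250:390],None,fx=4.5,fy=4.5,interpolation=cv2.INTER_CUBIC))
E
```

```text
insert stop False [ 0.5991 -0.0213  0.1984] [-2.8  0.2  3.5] [0.07 0.52 0.04] 0.0205 47.49
```

```bash
python3 - <<'E'
from h import *
relpin("a"); snap("wrist","w16"); snap("scene","s16")
s=cv2.imread("pics/s16.png"); cv2.imwrite("pics/s16c.png",cv2.resize(s[120:250,250:390],None,fx=4.5,fy=4.5,interpolation=cv2.INTER_CUBIC))
robot.move_pose([.606,.258,.232],[133.2,13.3,2.4]); robot.pause(.2)
import pickle
c,im=snap("wrist","w17"); pickle.dump(c,open("w17.pkl","wb")); c,t=snap("top","t17"); print(T())
cv2.imwrite("pics/w17c.png",cv2.resize(im[130:250,240:500],None,fx=3,fy=3,interpolation=cv2.INTER_CUBIC))
for p in plates(c,t): print(np.round(p[:5],3),p[5])
E
```

```text
F [0.5 0.4 0.4]
[ 0.  -0.7  0. ] 48.8
50.32
[  0.344   0.879  89.743 153.045  64.877] [ 22. 297.]
[  0.348   0.692  24.769 174.703  55.048] [ 87. 295.]
[  0.392  -0.297 -27.653 123.087  54.555] [442. 270.]
[4.19000e-01 1.00000e-02 7.61200e+01 1.63991e+02 6.85210e+01] [330. 264.]
[  0.443   0.321  65.945 179.578 139.078] [216. 257.]
[  0.444  -0.819  -2.041 127.473 122.562] [620. 243.]
[ 5.84000e-01  3.00000e-02 -7.38570e+01  2.47929e+02  1.48348e+02] [319. 200.]
[ 0.772 -0.212 63.433 74.544 59.493] [404. 132.]
[  0.853  -0.607 -47.903 101.49   91.496] [539. 104.]
[1.065000e+00 2.200000e-02 8.843800e+01 1.977548e+03 2.898390e+02] [317.  40.]
```

View pics/w16.png

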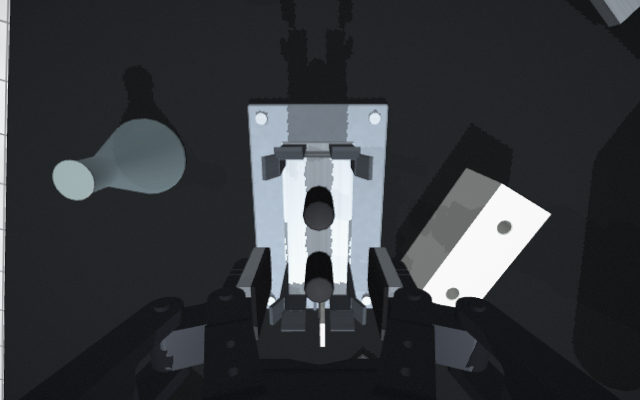

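View pics/s16c.png

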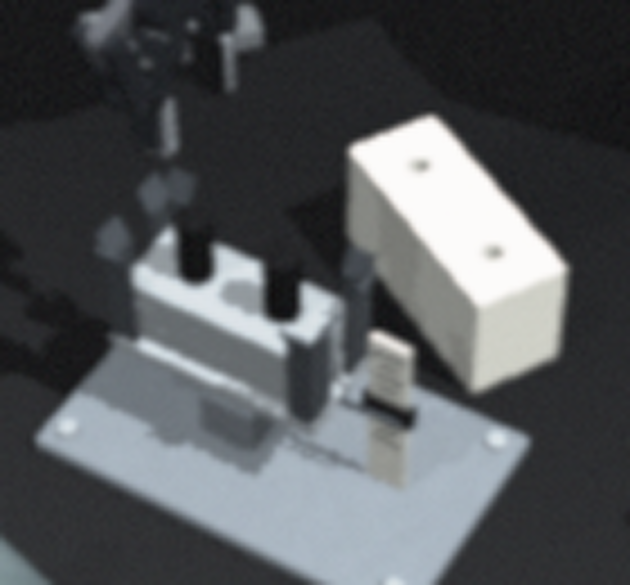

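View pics/w17c.png

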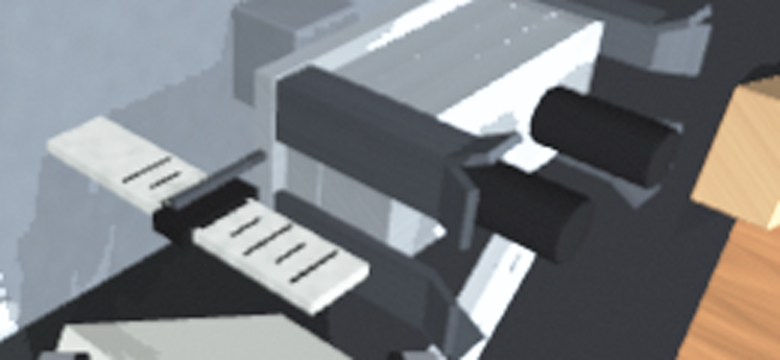

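View pics/t17.png

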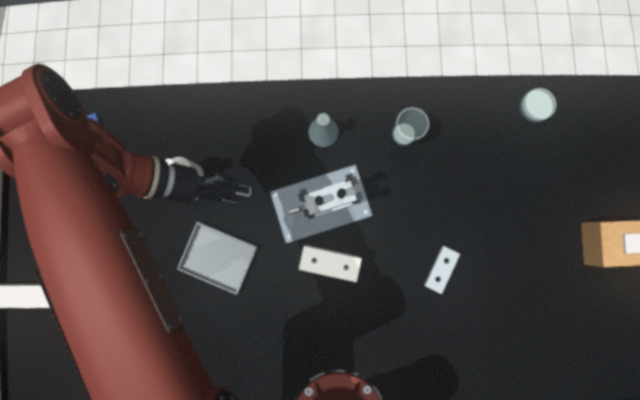

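```bash
python3 - <<'E'
from band import *
c=pickle.load(open("w17.pkl","rb"))
im=cv2.imread("pics/w17.png"); cv2.imwrite("pics/w17d.png",cv2.resize(im[160:245,245:375],None,fx=6,fy=6,interpolation=cv2.INTER_CUBIC))
im=cv2.imread("pics/w16.png"); cv2.imwrite("pics/w16d.png",cv2.resize(im[170:310,270:370],None,fx=4,fy=4,interpolation=cv2.INTER_CUBIC))
c16=camat([*HOLE["a"],.31],[180,0,SA-90])
for z in (.163,.168,.173): print(z,proj(c16,[[*(HOLE[h]-[.0012,0]),z] for h in "ab"]).round(1).tolist())
E
```

```text
0.163 [[321.1, 212.3], [320.8, 284.9]]
0.168 [[321.1, 214.7], [320.8, 288.6]]
0.173 [[321.2, 217.2], [320.8, 292.4]]
```

View pics/w17d.png

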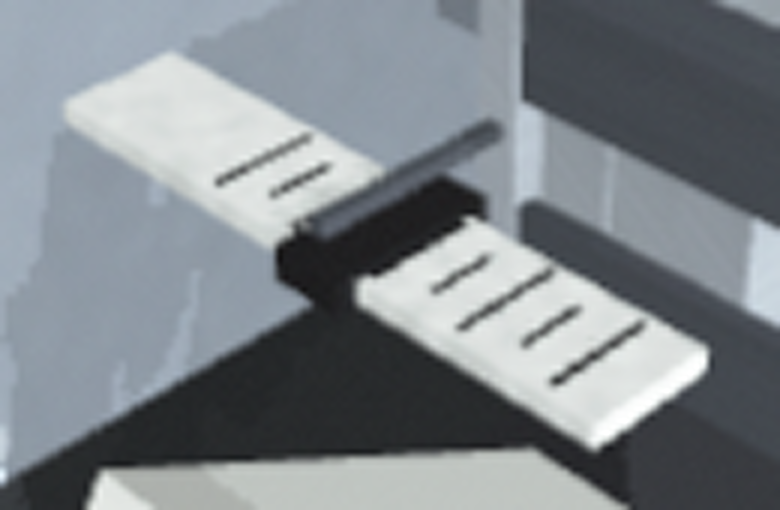

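View pics/w16d.png

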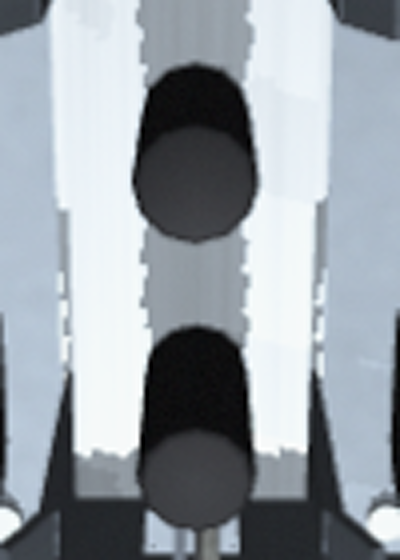

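```bash
python3 - <<'E'
from band import *
c=pickle.load(open("w17.pkl","rb"))
oo,d=ray(c,[f7(308,223)]); ol=loc(oo); dl=Rl.T@d[0]; s=(.0043-ol[0])/dl[0]; print("tip now",(ol+s*dl).round(4))
robot.move_pose([.50,.20,.33],[180,0,SA-90])
for yaw in (-114.05,65.95): print(yaw,robot.ik([.443,.321,.2],[180,0,yaw]))
for yaw in (-27.7,152.3): print(yaw,robot.ik([.392,-.297,.3],[180,0,yaw]),robot.ik([.392,-.297,.08],[180,0,yaw]) is not None)
robot.move_pose([.443,.321,.33],[180,0,-114.05]); c,im=snap("wrist","w18"); print(T())
for p in plates(c,im,z=.02,lo=70,amin=3000): print(np.round(p[:5],3),p[5])
E
```

```text
tip now [0.0043 0.1077 0.0757]
-114.05 [ 22.22382381  -2.92241454 -14.25511365  78.66730088   0.
 -43.72617619]
65.95 [ 22.22382381  -2.92241454 -14.25511365  78.66730088   0.
 136.27382381]
-27.7 [-52.42844816 -13.05422102 -13.13625588  89.91796515   0.
 155.27155184] True
152.3 [-52.42844816 -13.05422102 -13.13625588  89.91796515   0.
 -24.72844816] True
52.59
[  0.443   0.32   66.077 179.828 140.399] [318. 161.]
[5.65000e-01 8.50000e-02 1.62760e+01 1.47925e+02 1.46146e+02] [115.  30.]
```

View pics/w18.png

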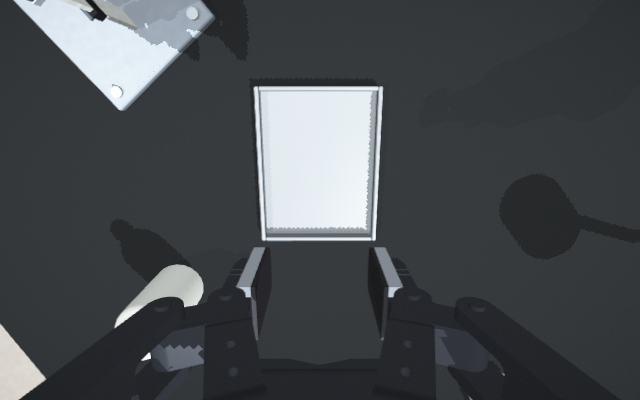

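```bash
python3 - <<'E'
from h import *
p=look(.392,-.297,152.3,"w19")
if p is None: print("none"); raise SystemExit
th=p[2]+180 if p[2]<0 else p[2]
pick(p[0],p[1],th,zt=.25)
c,t=snap("top","t19")
for q in plates(c,t,z=.02):
    if abs(q[3]-180)<10: print("tray",np.round(q[:5],3))
robot.move_pose([.43,.0,.33],[180,0,180]) 
robot.move_pose([.443,.3205,.25],[180,0,-114]); print(T(),F())
snap("wrist","w20")
s=robot.line_to([.443,.3205,ZG+.012],vel=.15,guard=8); print(s)
if not s:
    s=robot.line_to([.443,.3205,ZG+.003],vel=.04,guard=6); print(s,robot.observe()["tool_pos"],F(),T())
E
```

```text
look [  0.3917  -0.2974 -27.7947 119.9618  51.587 ] [319. 170.] 54.86
grip w 0.048 F [0.5 0.2 0.6] [0.5 1.6 6.8] t 57.24
lifted F [-0.1  0.3 -7.2] t 58.09
tray [  0.444   0.319  66.039 178.572 138.733]
60.58 [ 0.4  0.2 -5.4]
False
True [0.44419293 0.32097285 0.08041784] [ 3.3  1.5 -1.3] 62.12
```

View pics/w20.png

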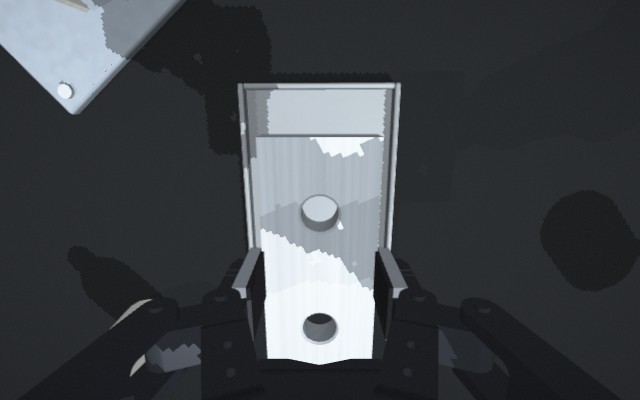

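```bash
python3 - <<'E'
from h import *
release()
snap("wrist","w21")
robot.move_pose([.264,.539,.304],[180,0,153.9]); robot.pause(.3)
c,t=snap("top","t21"); c,s=snap("scene","s21"); print(T(),F())
cv2.imwrite("pics/s21c.png",cv2.resize(s[120:290,230:490],None,fx=3,fy=3,interpolation=cv2.INTER_CUBIC))
E
```

```text
w 0.0661 F [ 0.3 -0.7 -0.3]
up [ 0.1 -0.8 -0.2] 63.47
65.75 [ 0.3  0.6 -0.5]
```

View pics/t21.png

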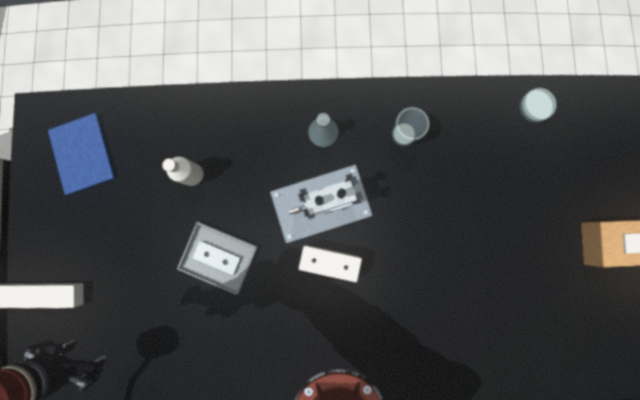

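View pics/s21c.png

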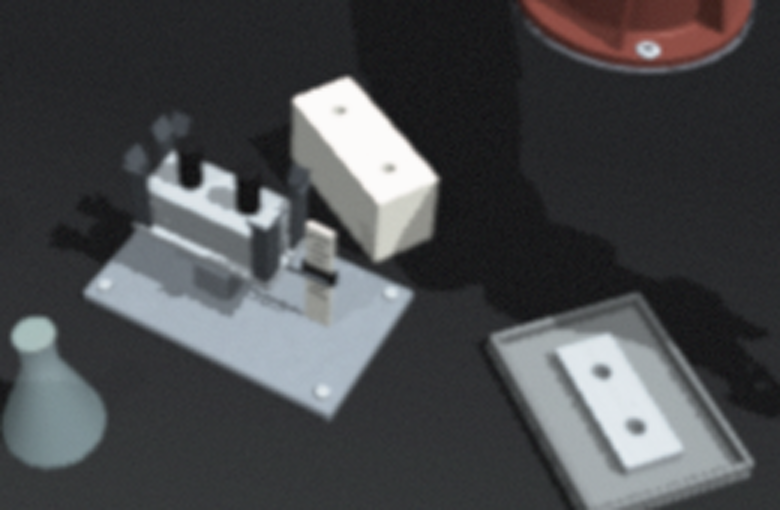

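View pics/w21.png

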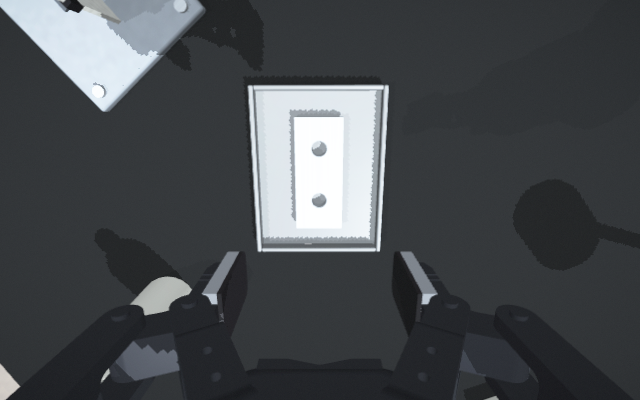

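```bash
python3 - <<'E'
from h import *
c,im=robot.get_calibration("top"),cv2.imread("pics/t21.png")
g=cv2.absdiff(im,cv2.imread("pics/top0.png")).max(2)
for n,(x,y) in dict(flask=(323,131),beaker=(408,128),bottle=(183,170)).items(): print(n,g[y-20:y+20,x-22:x+22].max())
print(robot.job_done(), T())
E
```

```text
flask 14
beaker 11
bottle 10
the job is handed in; nothing more can be done
the job is handed in; nothing more can be done
```

The job is done and handed in, with the simulation clock at about 66 s of the 208 s allowed; no verdict was reported. There were four plates at the start, and nothing looked knocked aside during the run.

- **Plates:** After two plates the pointer was still about 3 mm above the clip (about 0.088 m, against a band of about 0.071–0.085 m). I added a third, which brought it to 0.079 m, inside the band.
- **Pins:** Both pins went down through the holes without jamming. The height of the grip tops matches them resting on the top plate to about 2 mm. With the pins in, the pointer reads about 0.076 m, still inside the band.
- **Spare plate:** The fourth plate lies flat near the middle of the grey tray.
- **Bystanders:** The last pictures show the flask, beaker and bottle where they started.

Two things were less clean. The second pin's push ended at its set depth instead of at the force stop, with about 3 N sideways load that went away on release. The wrist camera read about 1 mm off sideways, and I corrected for that. None of the checks failed.

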